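# Demould a cast diorama wall

## Task

Lift the cast wall section out of the open blue mould on the sloping stand and lay it flat on the green curing board, wall upward, in the middle, with its length along the board's length. Set it down rather than dropping it, and leave the mould's upper half, the paint jar and the soap bottle where they are.

Things in the scene. Friction and masses are not known exactly. Their poses are not given: they have to be found in the camera images.
- casting: Rigid cast resin piece, 0.08-0.15 kg: grey slab 56 (x) x 100 (y) x 12 (z) mm, on its middle a brick-red wall 12 mm thick (x), 94 long (y), from z = 12 to 48 mm. Origin: centre of the slab's underside; z up through the wall, y along it. It starts loose in the mould's cavity, the wall standing out, z leaning 28 degrees from vertical. Grip the wall across its thickness.
- mould: Open lower half of a blue mould, fixed on the stand, 86 (x) x 130 (y) x 32 (z) mm. Origin: centre of its underside; z is the normal of its open face, leaning 28 degrees from vertical roughly towards the robot; x up the slope, y level across it. Cavity in the middle of its face 59 x 103 mm, 10 mm deep (3 mm larger than the slab); the part comes out straight along z.
- cavity (a point): Centre of the cavity's floor, 22 mm above the mould's underside along the mould's z; same axes as the mould.
- stand: Fixed plywood stand, base 130 (x) x 140 (y) x 10 mm, with a sloping shelf that carries the mould; its low wooden lip stays below the mould's face, and nothing of stand or mould is over 110 mm high. Origin: centre of the base's underside; z up, front (low side) is -x. It stands left or right of the middle, the curing board on the other side.
- board: Fixed flat green curing board, 110 (x) x 170 (y) x 12 (z) mm, lying on the table; origin at the centre of its underside, z up, top face at z = 12 mm; its length is along y.
- mould_top: Bystander: upper half of the mould, a loose blue block 86 (x) x 130 (y) x 30 (z) mm with a dark slot in its top, lying on the table to the right of the work; origin at the centre of its underside.
- paint_jar: Bystander: small closed paint jar, 52 mm in diameter, 60 mm tall, red cap, upright between robot and work; origin at the centre of its underside.
- soap: Bystander: green bottle, 60 mm in diameter, 150 mm tall, upright to the left of the work; origin at the centre of its underside.
There are look-alikes about, which are no part of the job. Of the things like the casting, leave any that is white or yellow; of the rest the smaller one is meant.

How it is judged:
On the way:
1. the casting is held by the fingers clear of the mould: its underside over 20 mm above the cavity floor along the mould's normal (z of casting in the frame of cavity above 0.02 m and contact force between casting and the fingers above 1 N), for 0.2 s.
At the end, for the whole second after the job is handed in: The casting rests on the board, wall up (5 deg), underside within 4 mm of its top, centre within 22 mm across and 30 mm along of the board's centre, length within 15 deg of the board's length either way round; upper mould half, jar and bottle within 25 mm of their starts, upright (11 deg) (x of casting in the frame of board between -0.022 and 0.022 m and y of casting in the frame of board between -0.03 and 0.03 m and z of casting in the frame of board between 0.008 and 0.016 m and angle between casting's own z axis and vertical below 0.09 rad and angle between the y axis of casting and the y axis of board, either way round below 0.26 rad and linear speed of casting below 0.02 m/s and angular speed of casting below 0.1 rad/s and distance of each of mould_top, paint_jar, soap from where it was at the start of the episode below 0.025 m and angle between each of mould_top, paint_jar, soap's own z axis and vertical below 0.2 rad); the robot touches nothing.
It fails at once if the casting is dropped: let go in the air, over 20 mm above the board's top, out of the mould (contact force between casting and the fingers below 0.02 N and z of casting in the frame of board above 0.032 m and z of casting in the frame of cavity above 0.02 m and contact force between casting and anything else below 0.02 N).
It fails at once if the mould's upper half is moved more than 25 mm or tipped (distance of mould_top from where it was at the start of the episode above 0.025 m or angle between mould_top's own z axis and vertical above 0.2 rad).
It fails at once if the paint jar is moved more than 25 mm or tipped (distance of paint_jar from where it was at the start of the episode above 0.025 m or angle between paint_jar's own z axis and vertical above 0.2 rad).
It fails at once if the soap bottle is moved more than 25 mm or tipped (distance of soap from where it was at the start of the episode above 0.025 m or angle between soap's own z axis and vertical above 0.2 rad).
It also fails if it takes over 38 s, if anything falls off the work surface, if the arm or the gripper's body presses on something with over 40 N, if the wrist force passes 120 N, or if a joint passes its speed limit or range.

## Robot

A 7-joint arm with a two-finger parallel gripper is mounted at the origin on the work surface. World frame = base frame: x ahead of the robot, y to its left, z up, the work surface at z = 0. Lengths are in m, angles in rad, forces in N, time in s.
With the tool pointing down it reaches from about 0.425 to 0.925 m from the base axis. Payload 6.8 kg.
Tool frame: the origin (TCP) lies at the very end of the fingers, on their centre line; the grasp point (between the pads) lies 19 mm behind it (robot.tcp_to_grasp is the distance from the TCP to the grasp point, in m); z points along the fingers, y is the line along which they close (so a half turn about z gives the same grasp; the last joint's range is limited). The gripper opens to 88 mm and grips with 3 to 60 N. Pads are 20 mm wide; open, the fingers measure 115 mm over their backs; the gripper's body (75 mm by 178 mm) begins 61 mm behind the grasp point.
Start: joints at [1.123, 0.477, 0.022, 1.555, -0.011, 1.109, -0.083], TCP at [0.225, -0.636, 0.223] pointing down, gripper open.
Joint ranges: [-2.96, 2.96], [-0.34, 2.1], [-1.41, 1.46], [0.24, 2.44], [-1.37, 4.51], [0.17, 1.92], [-2.96, 2.96]. Speed limits (rad/s): [2.39, 2.39, 3.14, 3.14, 3.14, 3.14, 3.14].

## Interface

Orientations are given as a rotation vector (axis times angle).
In Python, from rig import robot gives the robot as it stands.
- The arm moves only by the tool arm_command, never from a script. Its argument "moves" is a list of rows, each a list of 5 numbers: the shift along the world's x, y, z in mm, then the turn about the world's z in rad, then the finger opening in mm, from 0 to 87.8. In form: [[x, y, z, roll, hand], ...]. A call has 1 to 5 rows; each row shifts and turns the commanded pose from where the row before left it; what a row does not reach is not made up. A row lasts 1/10 s, in which the tool goes at most 50 mm and 8.59 degrees, less where a joint would pass 70% of its speed; a pose out of reach is approached as far as the arm can. A call is refused whole if a number of a shift passes 50 or a number of a turn 0.15, either way. A call with a gripper value outside its range is refused whole. The fingers move at their own pace and stop on an object; "squeeze" is the grip in N (left out, the last holds). Time passes only in rows, so rows that do not move let the fingers close. It gives the time, the measured TCP pose, the force, the opening and the grip force at its end, in the units of the state.
- robot.sense(): the state, without advancing time (a new reading comes with each control period).
- robot.snapshot(name): name is "scene" or "top"; returns the picture (384x512x3 uint8, red, green, blue); there is no depth.
- robot.calibration(name): a dict with "fx", "fy", "cx", "cy" (pixels), "position" and "attitude" of the camera in the world. Camera axes: x right, y down, z forward; pixel columns grow to the right and rows downward; lengths in m; the calibration is good to about 2 mm. A picture is of the moment at which its call begins. calibration takes no time and is no camera call.
- robot.hand_in(): hands the job in; it is judged then, once.
The state is a dict: "clock": time; "qpos": joint angles; "dq": joint speeds; "effort": joint torques, N m; "tcp_pos": TCP position; "eef_rot": TCP orientation; "ft_force": force on the tool from outside, world axes, zero at the start; "torque": the same for the moment, N m; "opening": opening from 0.0 (shut) to 1.0 (fully open); "gripper_force": force on a finger pad.
Only numpy, scipy, OpenCV 4.12 (cv2) and the standard library are available. Lean on these libraries where they do the work, as an engineer would, in place of code of your own. Each camera call takes 0.05 s, during which the arm holds its last target. There are 200 camera calls.

## Working session

There is one attempt and no reset: what is moved stays moved. The work goes in short steps, Python scripts to look and compute and a tool call to move; the robot and the scene stay as the last step left them, time stands still between calls to the robot, and variables do not carry over. Pictures are saved under pics/ and viewed, at most 10 in all, crops included, and the job is handed in when it is done.

Besides the shell and the picture viewer there is one more tool, called after "Request:" in YAML: its name, and indented under it one key for each argument. arm_command: Moves the arm, as the interface text tells. Its arguments: {"type":"object","properties":{"moves":{"type":"array"},"squeeze":{"type":"number"}},"required":["moves"]}

```bash
mkdir -p pics; python3 - <<'E'
from rig import robot
import cv2
for n in("scene","top"):
    cv2.imwrite(f"pics/{n}0.png",cv2.resize(robot.snapshot(n)[:,:,::-1],None,fx=1.5,fy=1.5)); print(robot.calibration(n))
print(robot.sense())
E
```

```text
{'fx': 486.17357931737126, 'fy': 486.17357931737126, 'cx': 255.14916748231477, 'cy': 199.7094648664843, 'position': array([1.50646219, 0.71251422, 1.19912446]), 'attitude': array([-1.15407191, -2.34390232,  1.01671354])}
{'fx': 382.7707345959352, 'fy': 382.7707345959352, 'cx': 254.9737789660588, 'cy': 197.09893439066238, 'position': array([ 0.308683  , -0.02175426,  1.29169122]), 'attitude': array([-2.06842815,  2.12998401, -0.23921648])}
{'clock': 0.1, 'qpos': array([ 1.12289289,  0.47768304,  0.02234032,  1.55634731, -0.01151655,
        1.10932215, -0.08310521]), 'dq': array([ 9.05838762e-04, -1.16388117e-03, -6.16549476e-06, -1.68360514e-03,
       -7.84446908e-04, -6.77242482e-04, -1.62830099e-04]), 'effort': array([ 3.91319758e-03, -5.84093499e+01,  1.53991140e+00, -2.73314416e+01,
       -5.41626045e-02,  1.31101836e-02,  9.99225108e-05]), 'tcp_pos': array([ 0.22478905, -0.63588494,  0.2218042 ]), 'eef_rot': array([-3.09479021e+00, -5.30943976e-01,  5.89896445e-04]), 'ft_force': array([-0.00276058, -0.45384166, -0.8399771 ]), 'torque': array([-0.02644492, -0.00935303, -0.01502214]), 'gripper_force': 0.0, 'opening': 0.9967230909962131}
```

View pics/scene0.png

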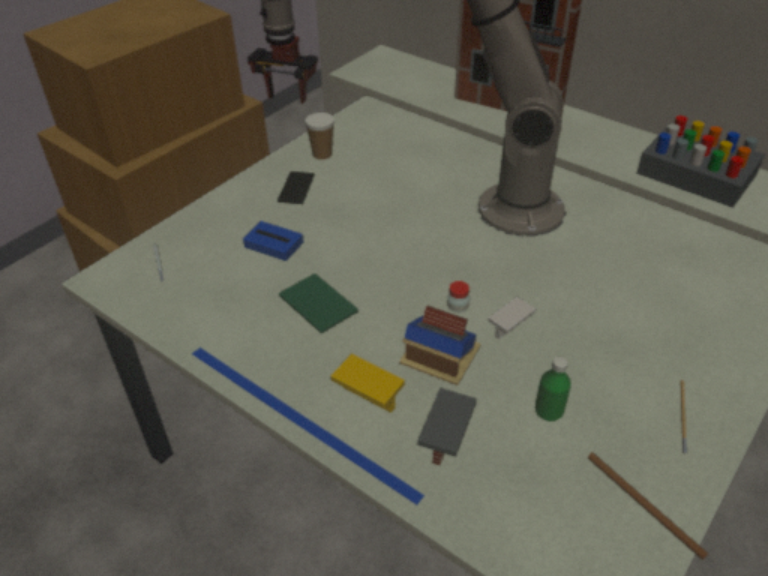

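View pics/top0.png

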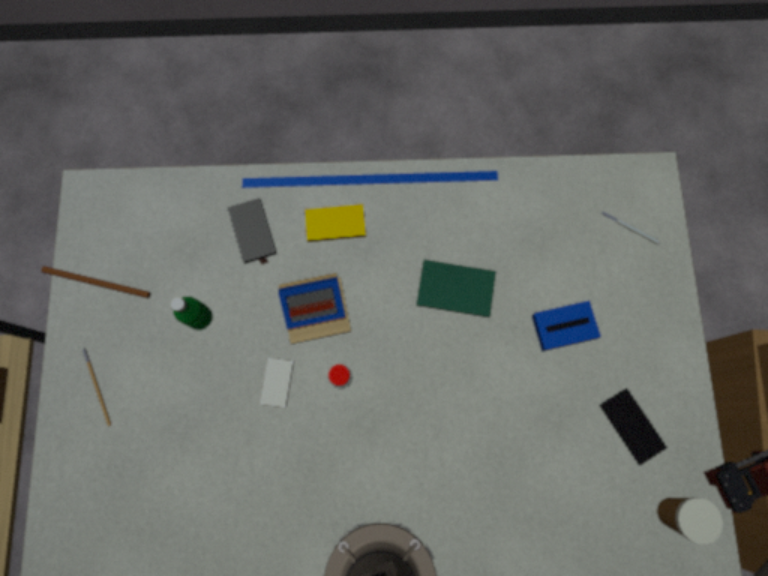

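The scene view shows the stand with mould and casting near (440,340) and the board near (318,302). The jar is at (458,295), the soap at (553,390) and the upper mould half at (272,240). In the top view the casting is at (312,305), the board at (456,288), the jar at (340,376) and the soap at (190,312). The grey, yellow and white pieces are look-alikes.

```bash
cat > h.py <<'E'
import numpy as np,cv2
from rig import robot
from scipy.spatial.transform import Rotation as R
def ray(n,uv):
    c=robot.calibration(n); d=np.array([(uv[0]-c['cx'])/c['fx'],(uv[1]-c['cy'])/c['fy'],1.])
    return np.array(c['position']),R.from_rotvec(c['attitude']).apply(d)
def plane(n,uv,z):
    p,d=ray(n,uv); return p+d*(z-p[2])/d[2]
def proj(n,P):
    c=robot.calibration(n); q=R.from_rotvec(c['attitude']).inv().apply(np.asarray(P)-c['position'])
    return np.array([c['cx']+c['fx']*q[...,0]/q[...,2],c['cy']+c['fy']*q[...,1]/q[...,2]]).T
def tri(uv1,uv2):
    A=[];b=[]
    for n,uv in(("scene",uv1),("top",uv2)):
        p,d=ray(n,uv); d/=np.linalg.norm(d); M=np.eye(3)-np.outer(d,d); A.append(M); b.append(M@p)
    return np.linalg.lstsq(np.vstack(A),np.hstack(b),rcond=None)[0]
def mask(im,lo,hi,box):
    h=cv2.cvtColor(im,cv2.COLOR_RGB2HSV); m=cv2.inRange(h,lo,hi); k=np.zeros_like(m); x0,y0,x1,y1=box; k[y0:y1,x0:x1]=255
    m=m&k; n,l,s,_=cv2.connectedComponentsWithStats(m); i=1+np.argmax(s[1:,4]); return (l==i).astype(np.uint8)*255
def rect(m): return cv2.minAreaRect(max(cv2.findContours(m,0,2)[0],key=cv2.contourArea))
E
python3 - <<'E'
from h import *
S=robot.snapshot("scene");T=robot.snapshot("top")
a=cv2.resize(S[195:260,260:325],(520,520),interpolation=cv2.INTER_CUBIC)
a=a[:, :]; b=cv2.resize(T[175:235,175:245],None,fx=8,fy=8,interpolation=cv2.INTER_CUBIC)
a=cv2.resize(S[197:257,260:325],(390,360)); b=cv2.resize(T[178:238,178:243],(390,360))
cv2.imwrite("pics/crop.png",np.hstack([a,b])[:,:,::-1])
m=mask(T,(60,60,20),(95,255,255),(260,160,350,220)); r=rect(m); B=cv2.boxPoints(r)
W=np.array([plane("top",p,.012) for p in B]);print("board",W.mean(0),r,W.round(3))
ms=mask(S,(60,60,20),(95,255,255),(170,170,250,230)); rs=cv2.approxPolyDP(max(cv2.findContours(ms,0,2)[0],key=cv2.contourArea),4,True)[:,0]
W=np.array([plane("scene",p,.012) for p in rs]);print("board scene",W.mean(0),W.round(3))
for n,im,box,lo,hi in(("scene",S,(260,195,325,260),(0,90,30),(10,255,255)),("top",T,(175,175,245,235),(0,90,30),(12,255,255)),("scene",S,(260,195,325,260),(105,100,30),(125,255,255)),("top",T,(175,175,245,235),(105,100,30),(125,255,255))):
    m=mask(im,lo,hi,box); r=rect(m); print(n,lo,m.sum()/255,r,cv2.boxPoints(r).round(1).tolist())
m=mask(T,(0,150,80),(8,255,255),(210,230,245,265)); print("jar",plane("top",rect(m)[0],.06))
s=robot.sense(); print(R.from_rotvec(s['eef_rot']).as_matrix().round(3))
E
```

```text
board [ 0.62082629 -0.19278251  0.012     ] ((304.01470947265625, 191.808837890625), (48.88435745239258, 30.381546020507812), 9.162346839904785) [[ 0.584 -0.1    0.012]
 [ 0.69  -0.121  0.012]
 [ 0.657 -0.287  0.012]
 [ 0.552 -0.263  0.012]]
board scene [ 0.62396913 -0.18945996  0.012     ] [[ 0.655 -0.279  0.012]
 [ 0.693 -0.122  0.012]
 [ 0.591 -0.1    0.012]
 [ 0.557 -0.257  0.012]]
scene (0, 90, 30) 306.0 ((295.9532470703125, 213.63363647460938), (28.268556594848633, 11.04314136505127), 19.290042877197266) [[280.79998779296875, 214.1999969482422], [284.3999938964844, 203.8000030517578], [311.1000061035156, 213.10000610351562], [307.5, 223.5]]
top (0, 90, 30) 186.0 ((207.69232177734375, 204.9615478515625), (6.471831798553467, 28.82906723022461), 78.69007110595703) [[192.89999389648438, 204.60000610351562], [221.1999969482422, 199.0], [222.5, 205.3000030517578], [194.1999969482422, 211.0]]
scene (105, 100, 30) 484.0 ((292.3608093261719, 224.6093292236328), (44.13912582397461, 16.965431213378906), 16.8583984375) [[268.79998779296875, 226.3000030517578], [273.70001220703125, 210.10000610351562], [315.8999938964844, 222.89999389648438], [311.0, 239.10000610351562]]
top (105, 100, 30) 551.0 ((207.2829132080078, 201.65365600585938), (26.95941162109375, 39.81052780151367), 77.90524291992188) [[185.0, 192.60000610351562], [223.89999389648438, 184.3000030517578], [229.60000610351562, 210.6999969482422], [190.60000610351562, 219.0]]
jar [0.42537525 0.07444711 0.06      ]
[[ 0.943  0.333 -0.   ]
 [ 0.333 -0.943  0.001]
 [-0.    -0.001 -1.   ]]
```

View pics/crop.png

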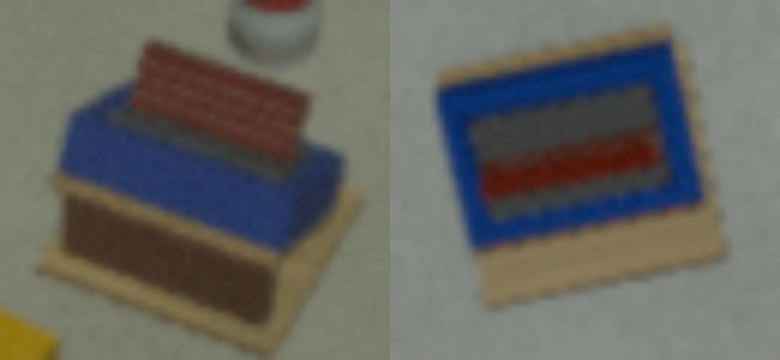

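The crop shows the red wall's downhill top edge in both views: about (284.5,203.8)–(311,213) in scene, and (222.7,205.5)–(194,211.5) in top. I'll triangulate that edge and check it by reprojection.

```bash
python3 - <<'E'
from h import *
L=tri((311.5,213.0),(193.9,211.5)); Rr=tri((284.4,203.6),(222.9,205.6))
print(L,Rr,np.linalg.norm(L-Rr))
# mould lateral direction from blue downhill edge, top
d=L-Rr; yaw=np.arctan2(-d[0],d[1]); 
a=plane("top",(191.4,219),.06)-plane("top",(230,211.3),.06); yaw2=np.arctan2(-a[0],a[1]); print("yaw",yaw,yaw2)
m=(L+Rr)/2; y=(yaw+yaw2)/2; t=np.radians(28)
u=np.array([np.cos(y),np.sin(y),0]); Y=np.array([-np.sin(y),np.cos(y),0]); X=u*np.cos(t)+[0,0,np.sin(t)]; Z=np.cross(X,Y)
o=m-X*-.006-Z*.048   # casting origin
print("origin",o,"u",u,"wall mid",o+Z*.034,"stand-ish")
np.savez("pose.npz",o=o,y=y)
f=lambda P:o+np.array(P)@np.array([X,Y,Z])
out=[]
for n,(x0,y0) in(("scene",(260,197)),("top",(178,178))):
    im=cv2.resize(robot.snapshot(n)[y0:y0+60,x0:x0+65],(390,360))
    for P in([(-.006,-.047,.048),(-.006,.047,.048),(.006,.047,.048),(.006,-.047,.048)],[(-.006,-.047,.012),(-.006,.047,.012),(.006,.047,.012),(.006,-.047,.012)],[(-.043,-.065,.01),(-.043,.065,.01),(.043,.065,.01),(.043,-.065,.01)],[(-.043,-.065,-.022),(-.043,.065,-.022),(.043,.065,-.022),(.043,-.065,-.022)],[(-.028,-.05,.012),(-.028,.05,.012),(.028,.05,.012),(.028,-.05,.012)]):
        q=((proj(n,f(P))-[x0,y0]+.5)*6).round().astype(int); cv2.polylines(im,[q],True,(255,255,0),1)
    out.append(im)
cv2.imwrite("pics/ov.png",np.hstack(out)[:,:,::-1])
E
```

```text
[0.54385533 0.17148986 0.10407922] [0.56051946 0.07889665 0.10445319] 0.09408153753501734
yaw 0.17806520497914488 0.17116331164160647
origin [0.57959649 0.13002852 0.06470155] u [0.98479363 0.17372827 0.        ] wall mid [0.56387718 0.12725546 0.09472177] stand-ish
```

View pics/ov.png

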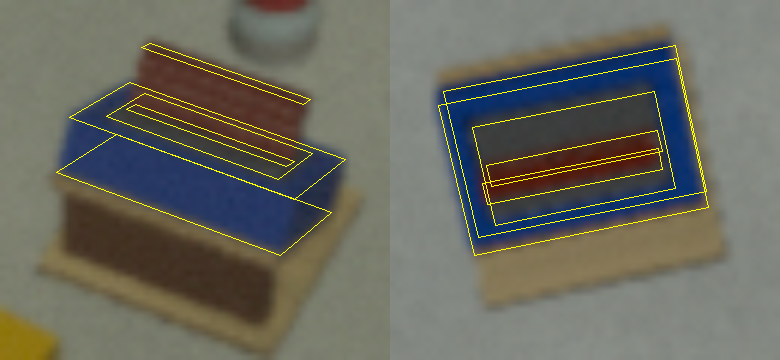

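The overlay fits the scene view within about 1 px and the top view within about 2 mm (true x is slightly larger). I'm moving towards the mould.

Request:
arm_command:
  moves:
    - [19,42,0,0.078,60]
    - [19,42,0,0.078,50]
    - [19,42,0,0.078,34]
    - [19,42,0,0.078,34]
    - [19,42,0,0.078,34]
  squeeze: 8

```text
clock: 0.8
tcp_pos: [0.3205, -0.4247, 0.2228]
eef_rot: [2.933, 1.125, 0.0]
ft_force: [1.6, 0.0, 0.6]
opening: 0.583
gripper_force: 0.0
```

Request:
arm_command:
  moves:
    - [19,42,0,0.078,34]
    - [19,42,0,0.078,34]
    - [19,42,0,0.078,34]
    - [19,42,0,0.078,34]
    - [19,42,0,0.078,34]

```text
clock: 1.3
tcp_pos: [0.4154, -0.2148, 0.223]
eef_rot: [2.659, 1.672, 0.0]
ft_force: [1.6, -0.3, 1.2]
opening: 0.389
gripper_force: 0.0
```

Request:
arm_command:
  moves:
    - [19,42,0,0.078,34]
    - [19,42,0,0.078,34]
    - [19,42,0,0.078,34]
    - [19,42,0,0.078,34]
    - [19,42,0,0.078,34]

```text
clock: 1.8
tcp_pos: [0.5105, -0.0048, 0.2229]
eef_rot: [2.285, 2.155, 0.0]
ft_force: [1.7, -0.6, 0.3]
opening: 0.387
gripper_force: 0.0
```

Request:
arm_command:
  moves:
    - [18,44,0,0.078,34]
    - [18,44,0,0.078,34]
    - [17,44,0,0.078,34]
    - [0,0,-40,0,34]
    - [0,0,-40,0,34]

```text
clock: 2.3
tcp_pos: [0.5642, 0.128, 0.1427]
eef_rot: [2.017, 2.407, 0.005]
ft_force: [-0.4, -0.9, -1.0]
opening: 0.383
gripper_force: 0.0
```

Request:
arm_command:
  moves:
    - [0,0,0,0,34]

```text
clock: 2.4
tcp_pos: [0.5595, 0.1243, 0.1379]
eef_rot: [-2.017, -2.402, 0.012]
ft_force: [-0.3, -0.1, 1.0]
opening: 0.382
gripper_force: 0.0
```

```bash
python3 - <<'E'
from h import *
s=robot.sense();print(s['tcp_pos'],R.from_rotvec(s['eef_rot']).as_matrix().round(3),s['ft_force'],s['qpos'].round(2))
S=robot.snapshot("scene")[175:255,250:330];T=robot.snapshot("top")[165:245,165:245]
cv2.imwrite("pics/g.png",np.hstack([cv2.resize(S,(400,400)),cv2.resize(T,(400,400))])[:,:,::-1])
E
```

```text
[0.55946397 0.12434209 0.13788513] [[-0.173  0.985 -0.009]
 [ 0.985  0.173 -0.002]
 [-0.001 -0.009 -1.   ]] [-0.31739296 -0.06163318  0.9627473 ] [ 0.13  0.48 -0.59  1.84  0.32  0.93 -0.43]
```

View pics/g.png

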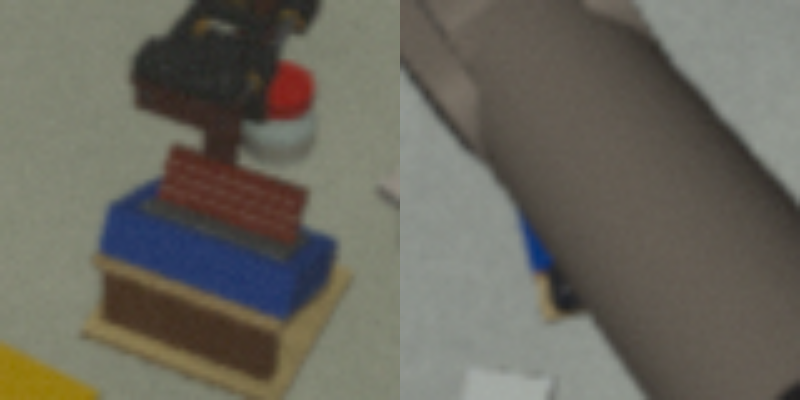

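The gripper sits above the wall at (220,165) in the left half, not yet touching it. I'll settle the arm and descend.

Request:
arm_command:
  moves:
    - [3,2,-10,0,34]
    - [0,0,0,0,34]
    - [0,0,0,0,34]

```text
clock: 2.8
tcp_pos: [0.5666, 0.1276, 0.1337]
eef_rot: [2.021, 2.404, 0.002]
ft_force: [0.4, -0.3, 0.7]
opening: 0.384
gripper_force: 0.0
```

Request:
arm_command:
  moves:
    - [-2,0,-12,0,34]
    - [0,0,-10,0,34]
    - [0,0,-8,0,34]
    - [0,0,-6,0,34]
    - [0,0,0,0,34]

```text
clock: 3.3
tcp_pos: [0.5632, 0.1274, 0.0954]
eef_rot: [-2.02, -2.404, 0.002]
ft_force: [-0.4, -0.6, 0.7]
opening: 0.386
gripper_force: 0.0
```

Request:
arm_command:
  moves:
    - [0,0,-4,0,34]
    - [0,0,-3,0,34]
    - [0,0,0,0,34]

```text
clock: 3.6
tcp_pos: [0.5639, 0.1275, 0.0894]
eef_rot: [-2.021, -2.405, 0.0]
ft_force: [-0.1, 0.3, 0.1]
opening: 0.388
gripper_force: 0.0
```

No contact during the descent. Closing lightly.

Request:
arm_command:
  moves:
    - [0,0,0,0,15]
    - [0,0,0,0,10]
    - [0,0,0,0,8]
    - [0,0,0,0,8]
  squeeze: 10

```text
clock: 4.0
tcp_pos: [0.5641, 0.1277, 0.0901]
eef_rot: [2.021, 2.405, 0.0]
ft_force: [-0.8, 0.2, 2.9]
opening: 0.256
gripper_force: 9.2
```

The opening is 22 mm, as expected for the tilted wall. Lifting along the mould's normal.

Request:
arm_command:
  moves:
    - [-2,0,4,0,5]
    - [-2,-1,4,0,5]
    - [-2,0,4,0,5]
    - [-2,0,4,0,5]
    - [-2,-1,4,0,5]
  squeeze: 14

```text
clock: 4.5
tcp_pos: [0.5528, 0.1254, 0.1096]
eef_rot: [-2.02, -2.405, 0.002]
ft_force: [-0.2, -0.2, -2.3]
opening: 0.134
gripper_force: 14.0
```

Request:
arm_command:
  moves:
    - [-3,0,6,0,5]
    - [-3,-1,6,0,5]
    - [-3,0,6,0,5]
    - [-2,0,6,0,5]
    - [0,0,0,0,5]

```text
clock: 5.0
tcp_pos: [0.5432, 0.1248, 0.1347]
eef_rot: [2.02, 2.404, 0.002]
ft_force: [-0.5, 0.5, -1.3]
opening: 0.134
gripper_force: 14.0
```

```bash
python3 - <<'E'
from h import *
S=robot.snapshot("scene")[155:255,240:340];T=robot.snapshot("top")[165:245,165:245]
cv2.imwrite("pics/l.png",np.hstack([cv2.resize(S,(500,500))])[:,:,::-1])
E
```

```text
(no output)
```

View pics/l.png

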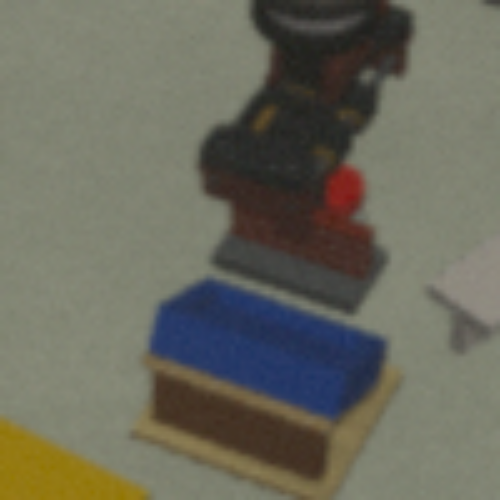

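The casting hangs upright and flush in the pads (opening 11.8 mm), clear of the empty mould, which sits at (270,340) in the crop. Carrying it to the board.

Request:
arm_command:
  moves:
    - [0,0,15,0,5]
    - [0,0,25,0,5]
    - [0,-10,15,0,5]
    - [10,-25,0,-0.04,5]
    - [10,-35,0,-0.05,5]
  squeeze: 25

```text
clock: 5.6
tcp_pos: [0.5637, 0.0561, 0.1906]
eef_rot: [2.124, 2.313, 0.004]
ft_force: [0.6, 0.1, -0.4]
opening: 0.135
gripper_force: 25.0
```

Request:
arm_command:
  moves:
    - [12,-40,0,-0.05,5]
    - [12,-40,0,-0.05,5]
    - [12,-40,0,-0.05,5]
    - [12,-40,0,-0.05,5]
    - [8,-40,0,-0.05,5]

```text
clock: 6.1
tcp_pos: [0.6198, -0.147, 0.1896]
eef_rot: [2.401, 2.026, 0.001]
ft_force: [1.4, 1.3, -1.8]
opening: 0.135
gripper_force: 25.0
```

Request:
arm_command:
  moves:
    - [3,-30,-10,-0.04,5]
    - [0,-16,-20,0,5]
    - [0,0,-30,0,5]
    - [0,0,0,0,5]
    - [0,0,0,0,5]

```text
clock: 6.6
tcp_pos: [0.6217, -0.1904, 0.1285]
eef_rot: [-2.437, -1.98, 0.0]
ft_force: [0.5, 0.3, -0.4]
opening: 0.138
gripper_force: 25.0
```

```bash
python3 - <<'E'
from h import *
s=robot.sense();print(s['tcp_pos'],R.from_rotvec(s['eef_rot']).as_matrix().round(3))
S=robot.snapshot("scene")[140:240,160:260]
cv2.imwrite("pics/b.png",cv2.resize(S,(600,600))[:,:,::-1])
E
```

```text
[ 0.62170258 -0.19037042  0.12854556] [[ 0.205  0.979 -0.001]
 [ 0.979 -0.205  0.001]
 [ 0.001 -0.002 -1.   ]]
```

View pics/b.png

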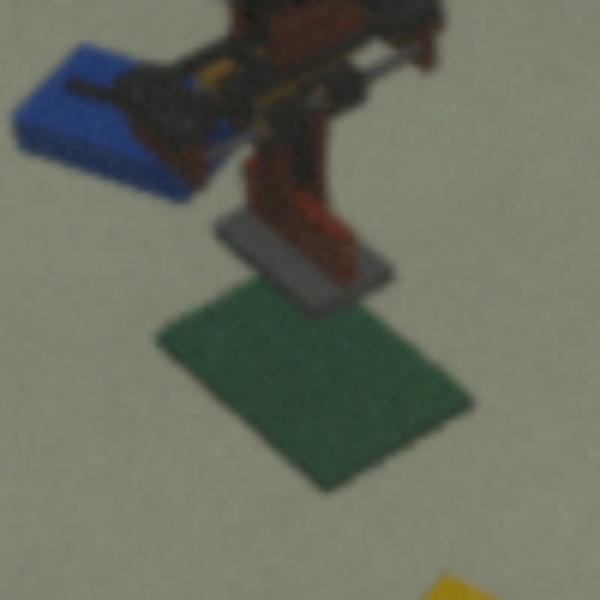

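The casting hangs level over the board (centre about (317,383) in the crop). The slab's near bottom edge runs (216,235)–(320,318). From that I'll compute the underside height and the offset along the length.

```bash
python3 - <<'E'
from h import *
s=robot.sense();t=s['tcp_pos'];M=R.from_rotvec(s['eef_rot']).as_matrix()
y=M[:,0]*np.array([1,1,0]);y/=np.linalg.norm(y);x=np.array([y[1],-y[0],0])
for c in((216,236),(268,276),(320,318)):
    p,d=ray("scene",(160+c[0]/6-.5,140+c[1]/6-.5)); k=((t+.028*x-p)@x)/(d@x); P=p+k*d
    print(P.round(4),"z rel tcp",P[2]-t[2],"along",(P-t)@y)
c=np.array([.6225,-.191,0]);yb=np.array([.205,.979,0]);print("tcp rel board centre along",(t-c)@yb)
E
```

```text
[ 0.6409 -0.2398  0.0996] z rel tcp -0.03002978728617614 along -0.04464128048674468
[ 0.6514 -0.1895  0.1034] z rel tcp -0.026306533949053607 along 0.006739133817259291
[ 0.6615 -0.1412  0.1053] z rel tcp -0.024364304298577527 along 0.05603956522733156
tcp rel board centre along 0.0006485059297909064
```

Request:
arm_command:
  moves:
    - [-1,-6,-25,0,5]
    - [0,0,-25,0,5]
    - [0,0,-20,0,5]
    - [0,0,-10,0,5]
    - [0,0,0,0,5]

```text
clock: 7.15
tcp_pos: [0.621, -0.1968, 0.0487]
eef_rot: [-2.438, -1.981, 0.0]
ft_force: [-0.2, -0.3, -0.7]
opening: 0.133
gripper_force: 25.0
```

Request:
arm_command:
  moves:
    - [0,0,-2,0,5]
    - [0,0,-2,0,5]
    - [0,0,0,0,5]

```text
clock: 7.45
tcp_pos: [0.6215, -0.1975, 0.0455]
eef_rot: [2.438, 1.979, 0.001]
ft_force: [0.4, 0.2, -1.0]
opening: 0.139
gripper_force: 25.0
```

Request:
arm_command:
  moves:
    - [0,0,-2,0,5]
    - [0,0,-2,0,5]
    - [0,0,0,0,5]

```text
clock: 7.75
tcp_pos: [0.6218, -0.1976, 0.0445]
eef_rot: [2.438, 1.978, 0.0]
ft_force: [-9.4, 2.3, 23.5]
opening: 0.134
gripper_force: 25.0
```

Request:
arm_command:
  moves:
    - [0,0,-2,0,5]
    - [0,0,0,0,5]

```text
clock: 7.95
tcp_pos: [0.6218, -0.1977, 0.0433]
eef_rot: [2.438, 1.978, -0.0]
ft_force: [-10.7, 2.0, 30.5]
opening: 0.137
gripper_force: 25.0
```

Request:
arm_command:
  moves:
    - [0,0,-1,0,5]
    - [0,0,0,0,5]

```text
clock: 8.15
tcp_pos: [0.6218, -0.1977, 0.0426]
eef_rot: [2.438, 1.978, -0.0]
ft_force: [-12.6, 3.3, 31.9]
opening: 0.133
gripper_force: 25.0
```

It's on the board (30 N). Relieving the pressure and opening.

Request:
arm_command:
  moves:
    - [0,0,2,0,5]
    - [0,0,0,0,20]
    - [0,0,0,0,36]
    - [0,0,0,0,40]
    - [0,0,0,0,40]
  squeeze: 5

```text
clock: 8.65
tcp_pos: [0.6208, -0.1974, 0.0393]
eef_rot: [-2.439, -1.98, 0.0]
ft_force: [0.4, -0.0, -0.6]
opening: 0.438
gripper_force: 0.0
```

Request:
arm_command:
  moves:
    - [0,0,15,0,40]
    - [0,0,30,0,40]
    - [0,0,40,0,40]
    - [-40,0,40,0,40]
    - [-40,-20,20,0,40]

```text
clock: 9.15
tcp_pos: [0.5479, -0.2141, 0.1841]
eef_rot: [2.431, 1.985, 0.007]
ft_force: [0.2, -1.0, 0.6]
opening: 0.454
gripper_force: 0.0
```

Request:
arm_command:
  moves:
    - [-40,-30,0,0,40]
    - [-10,-40,0,0,40]
    - [0,-40,0,0,40]
    - [0,-40,0,0,40]
    - [0,0,0,0,40]

```text
clock: 9.65
tcp_pos: [0.4937, -0.3744, 0.1809]
eef_rot: [2.445, 1.968, -0.003]
ft_force: [0.9, 0.1, 0.6]
opening: 0.459
gripper_force: 0.0
```

```bash
python3 - <<'E'
from h import *
print(robot.sense()['tcp_pos'])
S=robot.snapshot("scene")[140:240,160:260];T=robot.snapshot("top")[150:230,260:340]
cv2.imwrite("pics/f.png",np.hstack([cv2.resize(S,(400,400)),cv2.resize(T,(400,400))])[:,:,::-1])
E
```

```text
[ 0.49366121 -0.37441527  0.18085033]
```

View pics/f.png

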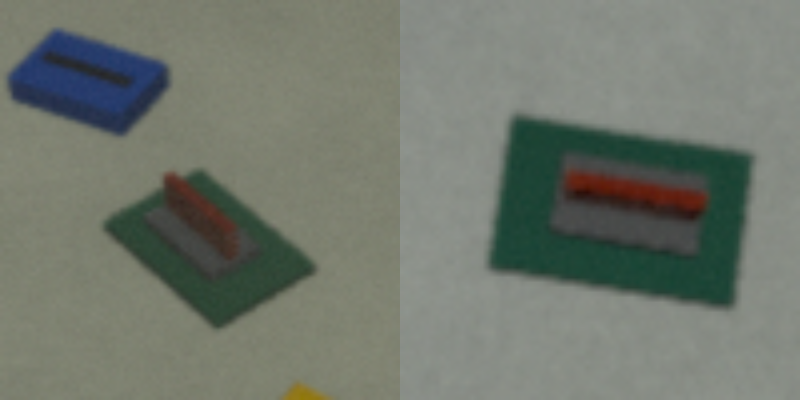

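The casting lies flat with its wall up. The slab centre (630,203) is within about 5 mm of the board centre (622,210), and its length is parallel to the board's. Handing in.

```bash
python3 -c "
from rig import robot
print(robot.hand_in())"
```

```text
the job is handed in; nothing more can be done
None
```

The casting is out of the mould and lying flat on the curing board, wall up, about 5 mm from the board's centre and aligned with its length; the job was handed in at about 9.7 s, and no verdict came back.

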